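# Kit up spindle sleeves and uncap a spindle of unknown thread hand

### The arm

A 6-joint arm with a two-finger parallel gripper is mounted at the origin on the work surface. World frame = base frame: x ahead of the robot, y to its left, z up, the work surface at z = 0. Lengths are in m, angles in rad, forces in N, time in s.
With the tool pointing down it reaches from about 0.425 to 0.95 m from the base axis. Payload 3.5 kg.
Tool frame: the origin (TCP) lies on the centre line of the jaws, within the pads' length; the fingertips stand 17 mm ahead of it and the grasp point (between the pads) lies 2 mm behind it; z points along the fingers, y is the line along which they close (so a half turn about z gives the same grasp; the last joint's range is limited). The gripper opens to 85 mm and grips with 20 to 120 N. Pads are 22 mm wide; open, the fingers measure 114 mm over their backs; the gripper's body (76 mm by 85 mm) begins 54 mm behind the grasp point. The pads swing forward as they close: fully open they stand 13 mm farther back than shut.
Start: joints at [-1.496, 0.286, 1.577, -0, 1.279, -0.15], TCP at [0.15, -0.658, 0.22] pointing down, gripper open.
Joint ranges: [-2.77, 2.77], [-0.9, 2.22], [0.21, 2.48], [-1.53, 4.67], [0.24, 2.81], [-2.84, 2.84]. Speed limits (rad/s): [2.79, 2.79, 3.14, 3.14, 3.14, 3.14].

### API

Orientations are given as a unit quaternion [x, y, z, w].
In Python, from plant import ctrl gives the robot as it stands. The module is installed in compiled form; this text tells all that it offers.
- The arm moves only by the tool drive_tool, never from a script. Its argument "moves" is a list of rows, each a list of 3 entries, a list of its own where there are three numbers: the turn, a rotation vector about the tool's x, y, z in rad, then the shift along the tool's x, y, z in m, then the finger opening in m, from 0 to 0.0854. A call has 1 to 5 rows; each row shifts and turns the commanded pose from where the row before left it, along the tool's axes as they then stand; what a row does not reach is not made up. A row lasts 1/8 s, in which the tool goes at most 62.5 mm and 10.7 degrees, less where a joint would pass 70% of its speed; a pose out of reach is approached as far as the arm can. A call with a gripper value outside its range is refused whole. The fingers move at their own pace and stop on an object; "grip_force" is the grip in N (left out, the last holds). Time passes only in rows, so rows that do not move let the fingers close. It gives the time, the measured TCP pose, the force, the opening and the grip force at its end, in the units of the state.
- ctrl.get_state(): the state, without advancing time (a new reading comes with each control period).
- ctrl.read_camera(name): name is "side" or "top" or "wrist"; returns a dict with "image" (420x560x3 uint8, red, green, blue), "fx", "fy", "cx", "cy" (pixels), "dist" ([k1, k2, p1, p2, k3] as OpenCV has them; the pictures are not rectified), "R" (3x3) and "t" (3): a world point X has camera coordinates R X + t. Camera axes: x right, y down, z forward; pixel columns grow to the right and rows downward; lengths in m; the calibration is good to about 2 mm. A picture is of the moment at which its call begins. There is no depth.
- ctrl.sign_off(): hands the job in; it is judged then, once.
The state is a dict: "time": time; "qpos": joint angles; "dq": joint speeds; "joint_efforts": joint torques, N m; "eef_pos": TCP position; "tcp_rot": TCP orientation; "contact_force": force on the tool from outside, world axes, zero at the start; "wrist_torque": the same for the moment, N m; "opening": opening from 0.0 (shut) to 1.0 (fully open); "finger_force": force on a finger pad.
Only numpy, scipy, OpenCV 4.12 (cv2) and the standard library are available. Lean on these libraries where they do the work, as an engineer would, in place of code of your own. Each camera call takes 0.05 s, during which the arm holds its last target. There are 200 camera calls.

### The job

Make up the spindle kit: stand the two loose steel sleeves upright in empty cells of the divided crate, one per cell, set down gently and let go. Then unscrew the round ribbed cap (not the six-sided one) from its spindle on the stand; nobody marked whether that thread is right- or left-handed, so try it both ways until it comes loose. Lift the cap clear of the spindle, level, and finish with the gripper still holding it at least 60 mm above where it sat; leave the other cap, the jar, the bolt and the carton alone.

Things in the scene. Friction and masses are not known exactly. Their poses are not given: they have to be found in the camera images.
- sleeve_a: Loose steel spacer sleeve: plain tube standing upright on the bench, 36 outer diameter, 22 bore, 80 tall, about 0.4 kg. Origin at the centre of its lower end, z along the tube.
- sleeve_b: Second sleeve, same as sleeve_a.
- crate: Divided plastic crate fixed to the bench, open top, 2 x 2 cells. Outside 131 x 131, 45 high; walls, dividers and floor 5 thick; each cell 58 x 58. Origin at the centre of its underside; x and y along its walls. Cell centres at x = +-31.5, y = +-31.5 in this frame. It stands at any yaw; the jar is in one cell, three are empty.
- jar: Small clear screw-top jar, 44 diameter, 50 tall, standing in one cell of the crate (the one at x = -31.5, y = -31.5 in the crate's frame). Origin at the centre of its underside. Leave it.
- stand: Grey steel stand fixed to the bench: base plate 84 (x) x 200 (y) x 20 high, two upright spindles at y = +55 and y = -55 in its frame. Around each a post of 44 diameter ends in a shoulder 60 above the bench; a cap rests on each shoulder and hides the threaded end, which rises 31 above the shoulder. Origin at the centre of its underside.
- cap_round: The cap to take off: round aluminium screw cap, ribbed all round, 51 outer diameter, 40 tall, flat closed top, 0.12 kg, on one of the stand's two spindles (which one varies). Origin at the centre of its lower rim, z up. It may be turned all the way in one grasp. It sits with about 1.7 sideways play and cannot be pulled off before it is turned.
- cap_round_top (a point): Centre of the round cap's top, 100 above the bench when screwed on. Coarse thread: 1.2 rad (1.0 to 1.4) in the loosening direction, rising 3, frees it to lift straight off; 1.4 is a stop. That way it needs under 0.2 N m; the other way it does not turn, and fingers gripping with 40 N slip at 0.4 to 1.2 N m. Right- or left-hand (loosens counter-clockwise or clockwise from above) varies, unseen.
- cap_hex: The other cap, on the stand's other spindle: six-sided aluminium, 48 across flats, 40 tall. Origin at the centre of its lower rim. Leave it.
- bolt: Big steel hexagon bolt standing on its head on the bench, 90 tall in all, head 36 across flats and 15 high, shank 24 diameter. Origin at the centre of its underside. Leave it.
- carton: Small full cardboard carton, 70 x 110 x 60 high, on the bench. Origin at the centre of its underside. Leave it.
Mind the look-alikes: they are no part of the job. Leave any brown or turquoise look-alike of the cap_round alone.

How it is judged:
By the outcome, as a careful person would: the job done as asked, in the order asked, and still so for the second after the job is handed in, while the arm keeps its last pose, push and grip.
It also fails if it takes over 64 s, if anything falls off the work surface, if the arm or the gripper's body presses on something with over 40 N, if the wrist force passes 120 N, or if a joint passes its speed limit or range.

## Working session

There is one attempt and no reset: what is moved stays moved. The work goes in short steps, Python scripts to look and compute and a tool call to move; the robot and the scene stay as the last step left them, time stands still between calls to the robot, and variables do not carry over. Pictures are saved under pics/ and viewed, at most 10 in all, crops included, and the job is handed in when it is done.

Besides the shell and the picture viewer there is one more tool, called after "Call:" as name(argument=value, ...), one argument or row to a line, values as JSON. drive_tool: Moves the arm, as the interface text tells. Its arguments: {"type":"object","properties":{"moves":{"type":"array","items":{"type":"array"}},"grip_force":{"type":"number"}},"required":["moves"]}

```bash
mkdir -p pics
cat > h.py <<'E'
import numpy as np,cv2,pickle
from plant import ctrl
def snap(n,f):
    c=ctrl.read_camera(n); cv2.imwrite(f'pics/{f}.png',c['image'][:,:,::-1]); pickle.dump(c,open(f'pics/{f}.pkl','wb')); return c
def ray(c,u,v):
    K=np.array([[c['fx'],0,c['cx']],[0,c['fy'],c['cy']],[0,0,1.]])
    p=cv2.undistortPoints(np.array([[[u,v]]],float),K,np.array(c['dist'],float))[0,0]
    R=np.array(c['R']);return -R.T@np.array(c['t']),R.T@np.array([p[0],p[1],1])
def at(c,u,v,z):
    o,d=ray(c,u,v);return (o+d*(z-o[2])/d[2]).round(4)
def load(f): return pickle.load(open(f'pics/{f}.pkl','rb'))
E
python3 - <<'E'
from h import *
for n in('top','side'):
    c=snap(n,n+'0'); print(n,c['fx'],-np.array(c['R']).T@c['t'],np.array(c['R']).round(2).tolist())
    cv2.imwrite(f'pics/{n}0b.png',cv2.resize(c['image'][:,:,::-1],(800,600)))
print(ctrl.get_state())
E
```

```text
top 419.3940937426434 [0.51058353 0.02815186 1.00809218] [[-0.01, -1.0, 0.01], [-0.99, 0.0, -0.13], [0.13, -0.01, -0.99]]
side 402.2280459563703 [0.23340879 0.52312797 0.55652401] [[-0.8, -0.6, 0.02], [-0.37, 0.47, -0.8], [0.47, -0.64, -0.6]]
{'time': 0.1, 'qpos': array([-1.49599074e+00,  2.87116317e-01,  1.57801541e+00, -6.33631846e-06,
        1.27861640e+00, -1.50010470e-01]), 'dq': array([-0.00028791, -0.00192404, -0.00385778,  0.00153149,  0.00042226,
       -0.00022053]), 'joint_efforts': array([ 1.05577263e-03, -4.07299626e+01, -2.93699259e+01, -1.28050665e-04,
        3.44049164e-03, -1.49673417e-05]), 'eef_pos': array([ 0.15044965, -0.65738854,  0.21876759]), 'tcp_rot': array([ 9.93688188e-01,  1.12172298e-01,  3.74853154e-05, -1.07709125e-03]), 'contact_force': array([-0.84942206, -0.02985763, -0.39876337]), 'wrist_torque': array([-0.00973985, -0.02994695, -0.00419502]), 'finger_force': 0.0, 'opening': 1.0023198282710213}
```

View pics/top0b.png

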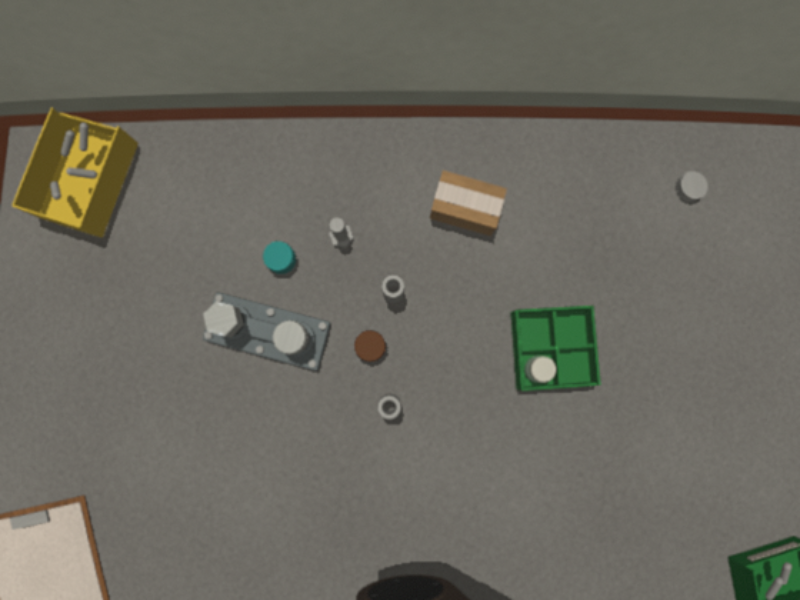

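View pics/side0b.png

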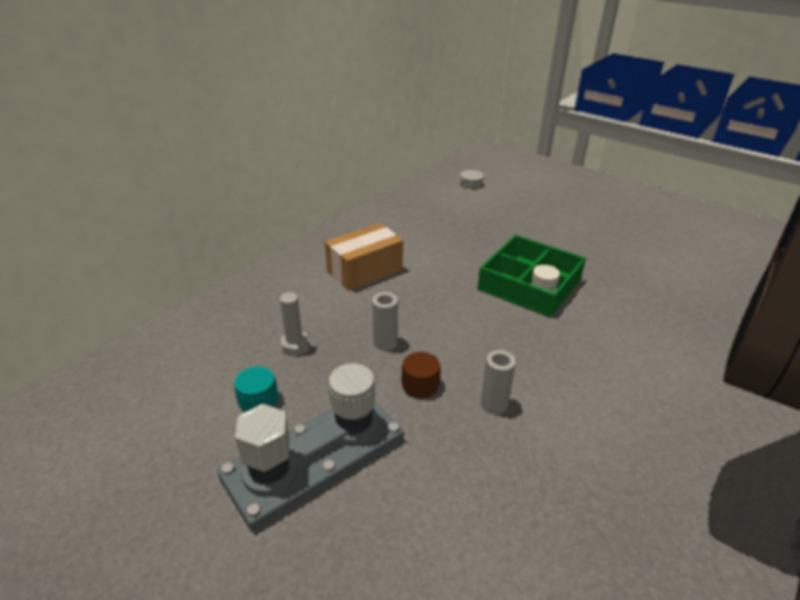

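The top picture (800x600 scale) shows sleeve rims at (393,286) and (389,407), and crate rim corners at (514,310), (594,307), (598,385) and (519,391). The jar is at (543,369). Cap candidates are the aluminium round cap on the stand at (290,337), the hex cap at (222,320), and loose look-alikes in turquoise at (279,256), brown at (370,346) and a grey disc at (693,186). The ribbed round aluminium cap on the stand is the one meant. In the side picture it is at (352,390), and I'll confirm it with a crop.

Run:
```python
from h import *
t=load('top0');s=load('side0');k=.7
P=lambda c,u,v,z:at(c,u*k,v*k,z)
print('slA',P(t,393,286,.08),P(s,385,299,.08));print('slB',P(t,389,407.5,.08),P(s,500,360,.08))
cr=[P(t,*q,.045) for q in[(514,310),(594,307),(598,385),(519,391)]];print('crate',np.mean(cr,0),cr)
e=cr[1]-cr[0];print('edge',e,np.linalg.norm(e[:2]))
print('crate side',np.mean([P(s,*q,.045) for q in[(516,237),(585,260),(554,293),(481,273)]],0))
print('jar',P(t,543,369,.055))
print('cap',P(t,290,337,.1),P(s,352,377,.1));print('hex',P(t,222,319,.1));print('bolt',P(t,337,225,.09),'brown',P(t,370,346,.04),'turq',P(t,279,256,.04))
print('carton',[P(t,*q,.06) for q in[(442,172),(506,185),(496,228),(431,207)]])
im=np.hstack([cv2.resize(s['image'][225:365,150:300],(400,373),interpolation=cv2.INTER_CUBIC),cv2.resize(t['image'][190:330,140:290],(400,373),interpolation=cv2.INTER_CUBIC)])
cv2.imwrite('pics/c1.png',im[:,:,::-1])
```

```text
slA [0.6345 0.0303 0.08  ] [0.6346 0.0292 0.08  ]
slB [0.4473 0.0372 0.08  ] [0.4475 0.0383 0.08  ]
crate [ 0.536875 -0.233775  0.045   ] [array([ 0.5991, -0.1658,  0.045 ]), array([ 0.6031, -0.2988,  0.045 ]), array([ 0.4764, -0.3001,  0.045 ]), array([ 0.4689, -0.1704,  0.045 ])]
edge [ 0.004 -0.133  0.   ] 0.13306013678032952
crate side [ 0.5335   -0.230125  0.045   ]
jar [ 0.5035 -0.2079  0.055 ]
cap [0.5545 0.1867 0.1   ] [0.5551 0.1862 0.1   ]
hex [0.582 0.292 0.1  ]
bolt [0.7302 0.1178 0.09  ] brown [0.5426 0.0678 0.04  ] turq [0.6905 0.2179 0.04  ]
carton [array([ 0.8263, -0.051 ,  0.06  ]), array([ 0.8043, -0.1564,  0.06  ]), array([ 0.7317, -0.1375,  0.06  ]), array([ 0.7669, -0.0321,  0.06  ])]
```

View pics/c1.png

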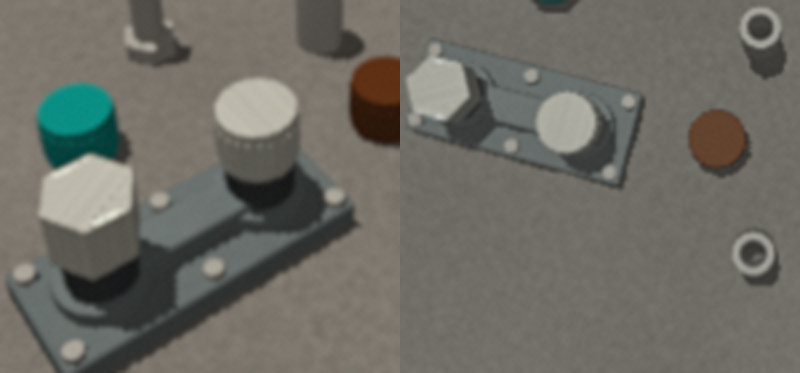

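The crop confirms it: the round cap with ribs is at left-crop (257,105), and the hex cap beside it is at (87,190). I'm moving to sleeve A first.

Call:
drive_tool(
  moves=[
    [[0, 0, 0.15], [0, 0, 0], 0.085],
    [[0, 0, 0.075], [0, 0, 0], 0.085],
    [[0, 0, 0], [0.035, -0.049, 0], 0.085],
    [[0, 0, 0], [0.035, -0.049, 0], 0.085],
    [[0, 0, 0], [0.035, -0.049, 0], 0.085],
  ],
)

```text
time: 0.72
eef_pos: [0.2562, -0.5092, 0.2193]
tcp_rot: [1.0, -0.0, -0.0, -0.001]
contact_force: [0.7, 0.3, -0.4]
opening: 0.996
finger_force: 0.0
```

Call:
drive_tool(
  moves=[
    [[0, 0, 0], [0.035, -0.049, 0], 0.085],
    [[0, 0, 0], [0.035, -0.049, 0], 0.085],
    [[0, 0, 0], [0.035, -0.049, 0], 0.085],
    [[0, 0, 0], [0.035, -0.049, 0], 0.085],
    [[0, 0, 0], [0.035, -0.049, 0], 0.085],
  ],
)

```text
time: 1.35
eef_pos: [0.4312, -0.2641, 0.2197]
tcp_rot: [1.0, -0.0, -0.0, -0.0]
contact_force: [0.9, 0.0, 0.4]
opening: 0.997
finger_force: 0.0
```

Call:
drive_tool(
  moves=[
    [[0, 0, 0], [0.035, -0.05, 0], 0.085],
    [[0, 0, 0], [0.035, -0.05, 0], 0.085],
    [[0, 0, 0], [0.035, -0.05, 0], 0.085],
    [[0, 0, 0], [0.035, -0.05, 0], 0.085],
    [[0, 0, 0], [0.035, -0.05, 0], 0.085],
  ],
)

```text
time: 1.98
eef_pos: [0.6062, -0.0142, 0.2196]
tcp_rot: [1.0, 0.0, -0.0, 0.0]
contact_force: [0.2, -0.8, -0.6]
opening: 1.001
finger_force: 0.0
```

Call:
drive_tool(
  moves=[
    [[0, 0, 0], [0.028, -0.044, 0.02], 0.085],
    [[0, 0, 0], [0, 0, 0.03], 0.085],
    [[0, 0, 0], [0, 0, 0], 0.085],
  ],
)

```text
time: 2.35
eef_pos: [0.6313, 0.0288, 0.166]
tcp_rot: [1.0, 0.001, -0.004, -0.0]
contact_force: [0.2, -0.2, -0.8]
opening: 0.998
finger_force: 0.0
```

Run:
```python
from h import *
c=snap('wrist','w1');s=ctrl.get_state();print(s['time'],s['eef_pos'],-np.array(c['R']).T@c['t'],np.array(c['R']).round(2).tolist(),c['fx'])
```

```text
2.4 [0.63244614 0.02811083 0.16827109] [0.69925061 0.02935029 0.31922019] [[0.0, -1.0, -0.0], [-0.96, -0.0, 0.27], [-0.27, 0.0, -0.96]] 298.45425235528654
```

View pics/w1.png

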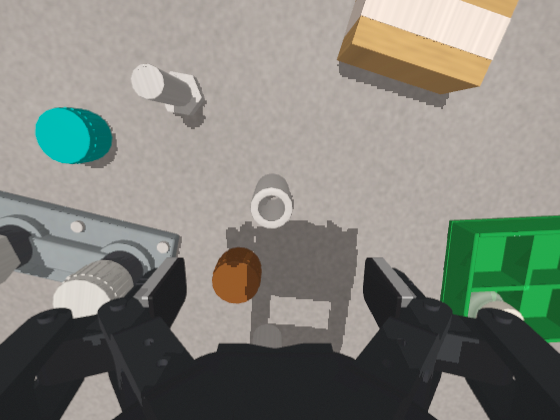

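The wrist picture shows the sleeve A rim centred at (272,207). The crate's left corner is at (449,221) and the cap top is near (88,293).

Run:
```python
from h import *
c=load('w1')
print(at(c,272,207,.08),at(c,449,221,.045),at(c,237,268,.04),ctrl.get_state()['eef_pos'])
```

```text
[0.6362 0.0317 0.08  ] [ 0.6133 -0.138   0.045 ] [0.5608 0.0681 0.04  ] [0.63244614 0.02811083 0.16827109]
```

Run:
```python
from h import *
c=load('w1');print(c['dist'],load('top0')['dist'])
K=np.array([[c['fx'],0,c['cx']],[0,c['fy'],c['cy']],[0,0,1.]])
X=np.array([[.599,-.166,.045],[.599,-.166,0],[.6345,.03,.08],[.5545,.1867,.1],[.7302,.1178,.09],[.5426,.0678,.04],[.6905,.2179,.04],[.567,-.201,.005],[.5355,-.2325,.045]])
print(cv2.projectPoints(X,cv2.Rodrigues(c['R'])[0],np.array(c['t']),K,np.array(c['dist']))[0][:,0].round(0))
t=load('top0')
print(at(t,360,217,.045),at(t,416,215,.045))
```

```text
[0.00180197 0.         0.         0.         0.        ] [-0.11100677  0.          0.          0.          0.        ]
[[475. 235.]
 [449. 221.]
 [274. 209.]
 [ 87. 307.]
 [151.  83.]
 [238. 284.]
 [ 67. 138.]
 [478. 250.]
 [529. 293.]]
[ 0.5991 -0.1663  0.045 ] [ 0.6029 -0.2992  0.045 ]
```

Call:
drive_tool(
  moves=[
    [[0, 0, 0], [0.001, -0.001, 0.045], 0.085],
    [[0, 0, 0], [0, 0, 0.04], 0.085],
    [[0, 0, 0], [0, 0, 0.02], 0.06],
    [[0, 0, 0], [0, 0, 0], 0.03],
    [[0, 0, 0], [0, 0, 0], 0.02],
  ],
  grip_force=50,
)

```text
time: 3.02
eef_pos: [0.6364, 0.0287, 0.0677]
tcp_rot: [1.0, -0.0, 0.002, 0.0]
contact_force: [-1.8, -0.5, 10.7]
opening: 0.373
finger_force: 9.4
```

Call:
drive_tool(
  moves=[
    [[0, 0, 0], [0, 0, 0], 0.02],
    [[0, 0, 0], [0, 0, 0], 0.02],
  ],
)

```text
time: 3.28
eef_pos: [0.6371, 0.0289, 0.0686]
tcp_rot: [1.0, -0.0, 0.003, 0.0]
contact_force: [0.6, 1.4, 5.9]
opening: 0.236
finger_force: 3.3
```

Run:
```python
from h import *
c=snap('wrist','w2');d=snap('side','s2');s=ctrl.get_state();print(s['eef_pos'],s['opening'],s['finger_force'],s['contact_force'])
im=np.hstack([cv2.resize(c['image'][100:400,130:430],(400,400)),cv2.resize(d['image'][100:320,160:380],(400,400))])
cv2.imwrite('pics/c2.png',im[:,:,::-1])
```

```text
[0.63714507 0.0288596  0.06851867] 0.23782115869913842 3.2961862978663703 [-0.21871518  0.78285651  6.35832461]
```

View pics/c2.png

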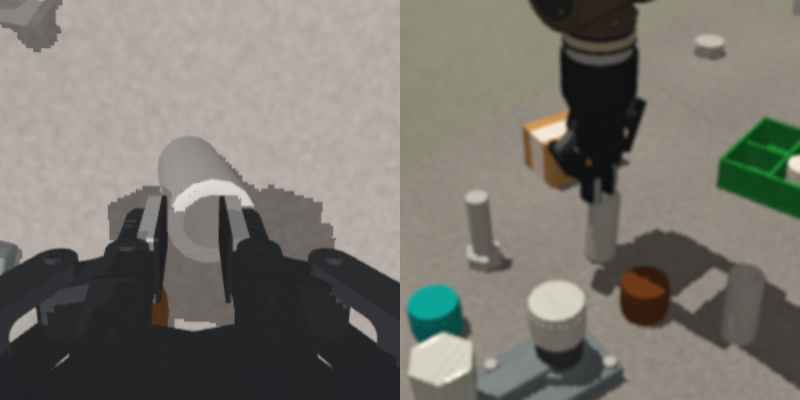

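The crop shows the right finger at (230,240) inside the bore of sleeve A, with the sleeve still standing. I'll ease off and back straight out.

Call:
drive_tool(
  moves=[
    [[0, 0, 0], [0, 0, -0.004], 0.024],
    [[0, 0, 0], [0, 0, -0.006], 0.024],
    [[0, 0, 0], [0, 0, -0.01], 0.024],
    [[0, 0, 0], [0, 0, -0.015], 0.024],
    [[0, 0, 0], [0, 0, -0.015], 0.024],
  ],
)

```text
time: 4.0
eef_pos: [0.6349, 0.0288, 0.1164]
tcp_rot: [1.0, -0.0, 0.0, 0.0]
contact_force: [1.2, -0.6, -0.8]
opening: 0.279
finger_force: 0.0
```

Call:
drive_tool(
  moves=[
    [[0, 0, 0], [0, 0, -0.015], 0.024],
    [[0, 0, 0], [0, 0, -0.02], 0.024],
    [[0, 0, 0], [0, 0, -0.02], 0.05],
    [[0, 0, 0], [0, 0, 0], 0.085],
    [[0, 0, 0], [0, 0, 0], 0.085],
  ],
)

```text
time: 4.62
eef_pos: [0.6343, 0.0289, 0.1697]
tcp_rot: [1.0, -0.0, -0.0, -0.0]
contact_force: [-0.5, 0.0, 0.4]
opening: 0.898
finger_force: 0.0
```

Run:
```python
from h import *
c=snap('wrist','w3');d=snap('side','s3');s=ctrl.get_state();print(s['eef_pos'],s['opening'],s['finger_force'],s['contact_force'])
im=np.hstack([cv2.resize(c['image'][60:420,100:460],(400,400)),cv2.resize(d['image'][100:320,160:380],(400,400))])
cv2.imwrite('pics/c3.png',im[:,:,::-1])
```

```text
[0.63391154 0.02898284 0.16876476] 0.9924028151864432 0.0 [ 0.11289505 -0.49426609  0.39902458]
```

View pics/c3.png

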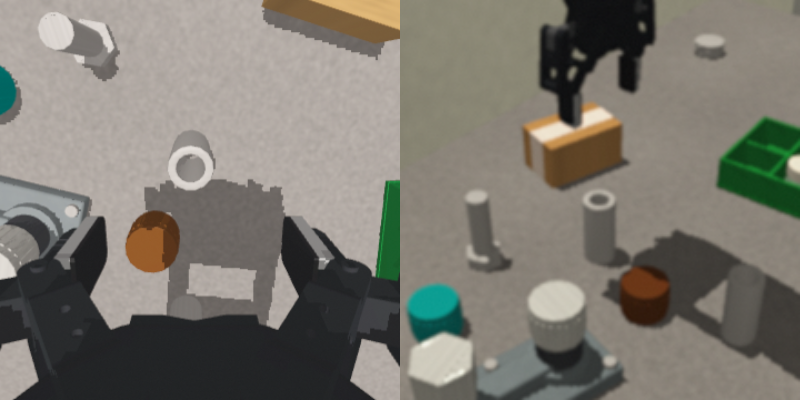

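Run:
```python
from h import *
c=load('w2');print(at(c,289,266,.08),at(c,289,266,.10),at(c,130+198*.75,100+160*.75,0.))
c=load('w3');s=load('s3')
print('now',at(c,271,211,.08),at(s,160+199*.55,100+200*.55,.08))
# where does gripper midpoint appear? project TCP & points along tool axis into w2
for f,p in(('w2',[.6371,.0289,.0685]),('w3',[.6339,.029,.1688])):
    c=load(f);K=np.array([[c['fx'],0,c['cx']],[0,c['fy'],c['cy']],[0,0,1.]])
    X=np.array([[p[0],p[1]+dy,p[2]-.017+dz] for dy in(-.043,-.01,0,.01,.043) for dz in(0,.013)])
    print(f,cv2.projectPoints(X,cv2.Rodrigues(c['R'])[0],np.array(c['t']),K,np.array(c['dist']))[0][:,0].round(0).tolist())
```

```text
[0.6359 0.022  0.08  ] [0.6452 0.023  0.1   ] [0.6372 0.0265 0.    ]
now [0.6354 0.0326 0.08  ] [0.6332 0.031  0.08  ]
w2 [[346.0, 244.0], [351.0, 252.0], [292.0, 244.0], [293.0, 252.0], [276.0, 244.0], [276.0, 252.0], [259.0, 244.0], [258.0, 252.0], [205.0, 244.0], [200.0, 252.0]]
w3 [[346.0, 244.0], [351.0, 252.0], [292.0, 244.0], [293.0, 252.0], [276.0, 244.0], [276.0, 252.0], [259.0, 244.0], [258.0, 252.0], [206.0, 244.0], [200.0, 252.0]]
```

View pics/w2.png

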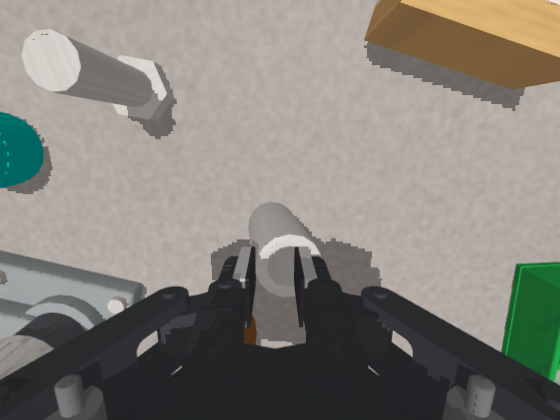

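Sleeve A still stands at about (0.635, 0.0315). I'll retry centred better, lower, and closing slowly only after the arm has settled.

Call:
drive_tool(
  moves=[
    [[0, 0, 0], [0.001, -0.0025, 0.04], 0.085],
    [[0, 0, 0], [0, 0, 0.04], 0.085],
    [[0, 0, 0], [0, 0, 0.029], 0.085],
    [[0, 0, 0], [0, 0, 0], 0.085],
    [[0, 0, 0], [0, 0, 0], 0.06],
  ],
  grip_force=30,
)

```text
time: 5.35
eef_pos: [0.6362, 0.0313, 0.0618]
tcp_rot: [1.0, -0.0, 0.0, 0.0]
contact_force: [-0.1, -0.4, 0.1]
opening: 0.812
finger_force: 0.0
```

Call:
drive_tool(
  moves=[
    [[0, 0, 0], [0, 0, 0], 0.052],
    [[0, 0, 0], [0, 0, 0], 0.046],
    [[0, 0, 0], [0, 0, 0], 0.042],
  ],
)

```text
time: 5.72
eef_pos: [0.6361, 0.0314, 0.0619]
tcp_rot: [1.0, -0.0, 0.001, 0.0]
contact_force: [-0.4, -0.1, 0.2]
opening: 0.489
finger_force: 0.0
```

Call:
drive_tool(
  moves=[
    [[0, 0, 0], [0, 0, 0], 0.038],
    [[0, 0, 0], [0, 0, 0], 0.034],
    [[0, 0, 0], [0, 0, 0], 0.032],
  ],
)

```text
time: 6.1
eef_pos: [0.6358, 0.0315, 0.0615]
tcp_rot: [1.0, -0.0, 0.0, -0.0]
contact_force: [-1.4, 0.7, 2.5]
opening: 0.389
finger_force: 29.9
```

Call:
drive_tool(
  moves=[
    [[0, 0, 0], [0, 0, 0], 0.028],
    [[0, 0, 0], [0, 0, -0.005], 0.025],
    [[0, 0, 0], [0, 0, -0.01], 0.025],
    [[0, 0, 0], [0, 0, -0.01], 0.025],
  ],
  grip_force=40,
)

```text
time: 6.6
eef_pos: [0.6351, 0.0314, 0.0859]
tcp_rot: [1.0, -0.0, -0.001, -0.0]
contact_force: [-0.1, -0.2, -3.5]
opening: 0.386
finger_force: 40.2
```

Call:
drive_tool(
  moves=[
    [[0, 0, 0], [0, 0, -0.03], 0.025],
    [[0, 0, 0], [-0.007, 0.022, -0.02], 0.025],
    [[0, 0, 0], [-0.014, 0.044, 0], 0.025],
    [[0, 0, 0], [-0.014, 0.044, 0], 0.025],
    [[0, 0, 0], [-0.014, 0.044, 0], 0.025],
  ],
)

```text
time: 7.22
eef_pos: [0.5861, -0.1238, 0.1367]
tcp_rot: [1.0, 0.0, 0.0, 0.0]
contact_force: [0.2, -0.5, -3.9]
opening: 0.386
finger_force: 40.6
```

Call:
drive_tool(
  moves=[
    [[0, 0, 0], [-0.011, 0.04, 0], 0.025],
    [[0, 0, 0], [-0.009, 0.028, 0], 0.025],
    [[0, 0, 0], [0, 0.01, 0], 0.025],
    [[0, 0, 0], [0, 0, 0], 0.025],
  ],
)

```text
time: 7.72
eef_pos: [0.5668, -0.2008, 0.1364]
tcp_rot: [1.0, -0.001, 0.0, -0.0]
contact_force: [0.4, -0.3, -4.3]
opening: 0.385
finger_force: 40.6
```

Run:
```python
from h import *
c=snap('wrist','w4');d=snap('top','t4');s=ctrl.get_state();print(s['eef_pos'],s['opening'],s['finger_force'],s['contact_force'])
e=snap('side','s4')
im=np.hstack([cv2.resize(c['image'][120:420,130:430],(400,400)),cv2.resize(e['image'][140:260,310:430],(400,400))])
cv2.imwrite('pics/c4.png',im[:,:,::-1])
```

```text
[ 0.56686594 -0.1996395   0.13609604] 0.3881600719531511 40.615839318197686 [-0.78392807  0.08107323 -4.70302233]
```

View pics/c4.png

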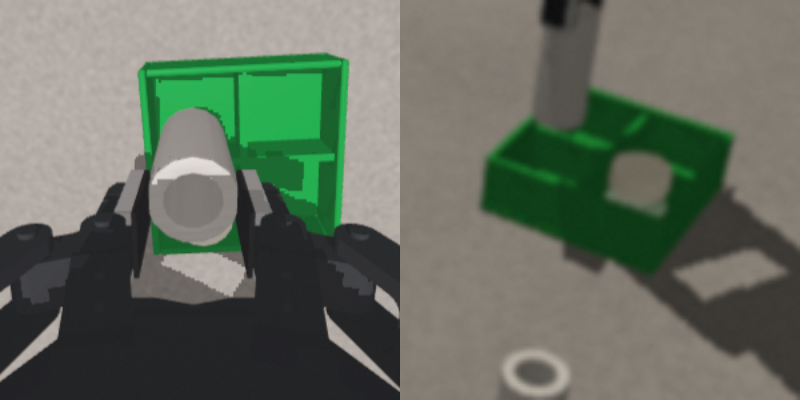

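The sleeve hangs upright above the far-left cell. The crate's far rim corners are at crop (145,68) and (347,58). I'll check them numerically.

Run:
```python
from h import *
c=load('w4')
f=lambda u,v:(130+u*.75,120+v*.75)
for q in[(141,66),(347,57),(238,73)]: print(at(c,*f(*q),.045))
print(at(c,*f(192,200),.154))
```

```text
[ 0.6028 -0.1683  0.045 ]
[ 0.6082 -0.2943  0.045 ]
[ 0.5985 -0.2281  0.045 ]
[ 0.5664 -0.1999  0.154 ]
```

Call:
drive_tool(
  moves=[
    [[0, 0, 0], [0.001, 0.0005, 0.02], 0.025],
    [[0, 0, 0], [0, 0, 0.03], 0.025],
    [[0, 0, 0], [0, 0, 0.01], 0.025],
    [[0, 0, 0], [0, 0, 0.004], 0.025],
    [[0, 0, 0], [0, 0, 0.002], 0.025],
  ],
)

```text
time: 8.5
eef_pos: [0.5682, -0.2013, 0.0705]
tcp_rot: [1.0, -0.0, 0.001, 0.0]
contact_force: [-0.0, 0.7, -2.7]
opening: 0.382
finger_force: 40.6
```

Call:
drive_tool(
  moves=[
    [[0, 0, 0], [0, 0, 0.001], 0.025],
    [[0, 0, 0], [0, 0, 0.001], 0.025],
    [[0, 0, 0], [0, 0, 0.001], 0.025],
  ],
)

```text
time: 8.88
eef_pos: [0.5678, -0.2013, 0.0675]
tcp_rot: [1.0, -0.0, 0.0, 0.0]
contact_force: [-0.6, 1.1, -3.7]
opening: 0.387
finger_force: 40.6
```

Call:
drive_tool(
  moves=[
    [[0, 0, 0], [0, 0, 0.001], 0.025],
    [[0, 0, 0], [0, 0, 0.001], 0.025],
    [[0, 0, 0], [0, 0, 0], 0.025],
  ],
)

```text
time: 9.25
eef_pos: [0.5684, -0.2013, 0.0666]
tcp_rot: [1.0, -0.0, 0.001, 0.0]
contact_force: [-2.0, 2.1, 5.8]
opening: 0.383
finger_force: 41.6
```

Touched down. I'll release gently and rise.

Call:
drive_tool(
  moves=[
    [[0, 0, 0], [0, 0, 0], 0.036],
    [[0, 0, 0], [0, 0, 0], 0.044],
    [[0, 0, 0], [0, 0, 0], 0.055],
    [[0, 0, 0], [0, 0, 0], 0.06],
    [[0, 0, 0], [0, 0, -0.02], 0.06],
  ],
)

```text
time: 9.88
eef_pos: [0.5661, -0.2004, 0.0837]
tcp_rot: [1.0, -0.0, -0.002, -0.001]
contact_force: [0.1, -0.5, -0.7]
opening: 0.7
finger_force: 0.0
```

Call:
drive_tool(
  moves=[
    [[0, 0, 0], [0, 0, -0.04], 0.06],
    [[0, 0, 0], [0, 0, -0.03], 0.085],
  ],
)

```text
time: 10.12
eef_pos: [0.5684, -0.2016, 0.1585]
tcp_rot: [1.0, -0.0, 0.001, 0.001]
contact_force: [0.3, 0.2, 1.0]
opening: 0.889
finger_force: 0.0
```

Call:
drive_tool(
  moves=[
    [[0, 0, 0], [-0.02, -0.04, 0], 0.085],
    [[0, 0, 0], [-0.021, -0.04, 0], 0.085],
    [[0, 0, 0], [-0.02, -0.04, 0], 0.085],
    [[0, 0, 0], [-0.02, -0.04, 0], 0.085],
    [[0, 0, 0], [-0.02, -0.04, 0], 0.085],
  ],
)

```text
time: 10.75
eef_pos: [0.4665, -0.0, 0.1568]
tcp_rot: [1.0, -0.0, 0.001, 0.0]
contact_force: [0.4, 0.3, -0.2]
opening: 0.996
finger_force: 0.0
```

Call:
drive_tool(
  moves=[
    [[0, 0, 0], [-0.02, -0.039, 0], 0.085],
    [[0, 0, -0.17], [0, 0, 0], 0.085],
    [[0, 0, -0.175], [0, 0, 0], 0.085],
    [[0, 0, -0.175], [0, 0, 0], 0.085],
    [[0, 0, -0.175], [0, 0, 0], 0.085],
  ],
)

```text
time: 11.38
eef_pos: [0.4472, 0.038, 0.1567]
tcp_rot: [0.939, 0.343, 0.001, 0.001]
contact_force: [-0.6, 1.1, -0.3]
opening: 0.998
finger_force: 0.0
```

Call:
drive_tool(
  moves=[
    [[0, 0, -0.175], [0, 0, 0], 0.085],
    [[0, 0, -0.175], [0, 0, 0], 0.085],
    [[0, 0, -0.175], [0, 0, 0], 0.085],
    [[0, 0, -0.175], [0, 0, 0], 0.085],
    [[0, 0, -0.175], [0, 0, 0], 0.085],
  ],
)

```text
time: 12.0
eef_pos: [0.4472, 0.0379, 0.1567]
tcp_rot: [0.705, 0.709, 0.001, 0.001]
contact_force: [0.4, 0.0, -0.4]
opening: 0.998
finger_force: 0.0
```

Call:
drive_tool(
  moves=[
    [[0, 0, 0], [0, 0, 0], 0.085],
  ],
)

```text
time: 12.12
eef_pos: [0.4471, 0.0379, 0.1564]
tcp_rot: [0.708, 0.706, 0.001, 0.001]
contact_force: [-0.2, 0.2, 0.5]
opening: 0.996
finger_force: 0.0
```

Run:
```python
from h import *
c=snap('wrist','w5');t=snap('top','t5');s=ctrl.get_state();p=s['eef_pos'];print(p,s['tcp_rot'],s['qpos'])
K=np.array([[c['fx'],0,c['cx']],[0,c['fy'],c['cy']],[0,0,1.]])
print(cv2.projectPoints(np.array([[.4473,.0375,.08],[p[0],p[1],.08]]),cv2.Rodrigues(c['R'])[0],np.array(c['t']),K,np.array(c['dist']))[0][:,0].round(0).tolist())
im=np.hstack([cv2.resize(c['image'][100:340,160:400],(400,400)),cv2.resize(t['image'][200:290,350:440],(400,400))])
cv2.imwrite('pics/c5.png',im[:,:,::-1])
```

```text
[0.44697699 0.03789513 0.15594581] [7.08413449e-01 7.05797301e-01 4.36719598e-04 6.03916082e-04] [-1.42277541e-01 -1.66581680e-01  2.17371675e+00 -3.10683585e-05
  1.13296729e+00 -1.38564594e-01]
[[274.0, 218.0], [274.0, 217.0]]
```

View pics/c5.png

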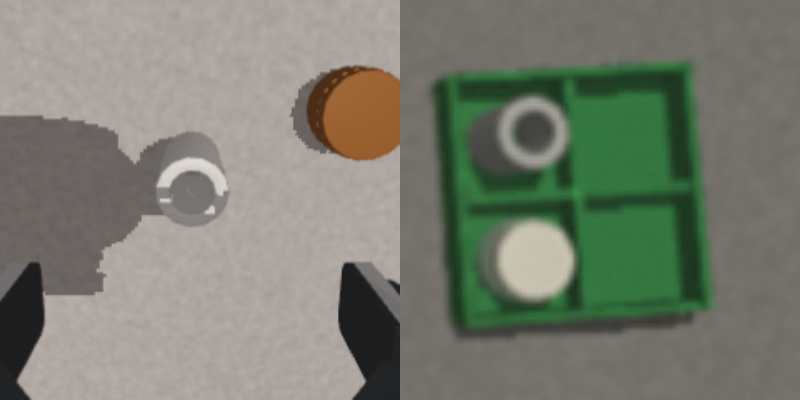

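Sleeve A stands upright in its cell, and sleeve B's rim at full-image (275,215) is right under the tool. I'll pick it up.

Call:
drive_tool(
  moves=[
    [[0, 0, 0], [0, 0, 0.04], 0.085],
    [[0, 0, 0], [0, 0, 0.04], 0.085],
    [[0, 0, 0], [0, 0, 0.015], 0.085],
    [[0, 0, 0], [0, 0, 0], 0.085],
    [[0, 0, 0], [0, 0, 0], 0.06],
  ],
  grip_force=30,
)

```text
time: 12.85
eef_pos: [0.4481, 0.0378, 0.0617]
tcp_rot: [0.708, 0.707, 0.001, 0.001]
contact_force: [-1.2, 0.1, 0.5]
opening: 0.813
finger_force: 0.0
```

Call:
drive_tool(
  moves=[
    [[0, 0, 0], [0, 0, 0], 0.05],
    [[0, 0, 0], [0, 0, 0], 0.044],
    [[0, 0, 0], [0, 0, 0], 0.04],
    [[0, 0, 0], [0, 0, 0], 0.036],
    [[0, 0, 0], [0, 0, 0], 0.032],
  ],
)

```text
time: 13.48
eef_pos: [0.4473, 0.0379, 0.0606]
tcp_rot: [0.707, 0.707, 0.0, 0.001]
contact_force: [2.1, 0.3, 2.1]
opening: 0.389
finger_force: 29.7
```

Call:
drive_tool(
  moves=[
    [[0, 0, 0], [0, 0, 0], 0.028],
    [[0, 0, 0], [0, 0, 0], 0.025],
  ],
  grip_force=40,
)

```text
time: 13.72
eef_pos: [0.4473, 0.0378, 0.0607]
tcp_rot: [0.707, 0.707, 0.0, 0.001]
contact_force: [0.5, 0.4, 4.7]
opening: 0.391
finger_force: 39.6
```

Call:
drive_tool(
  moves=[
    [[0, 0, 0], [0, 0, -0.01], 0.025],
    [[0, 0, 0], [0, 0, -0.03], 0.025],
    [[0, 0, 0], [0, 0, -0.04], 0.025],
    [[0, 0, 0], [-0.02, 0.008, -0.034], 0.025],
    [[0, 0, 0], [-0.04, 0.016, 0], 0.025],
  ],
)

```text
time: 14.35
eef_pos: [0.4715, -0.022, 0.1767]
tcp_rot: [0.706, 0.708, 0.001, 0.002]
contact_force: [-0.1, 0.4, -3.0]
opening: 0.385
finger_force: 40.6
```

Call:
drive_tool(
  moves=[
    [[0, 0, 0], [-0.045, 0.018, 0], 0.025],
    [[0, 0, 0], [-0.045, 0.019, 0], 0.025],
    [[0, 0, 0], [-0.045, 0.019, 0], 0.025],
    [[0, 0, 0], [-0.045, 0.019, 0], 0.025],
    [[0, 0, 0], [-0.04, 0.016, 0], 0.025],
  ],
)

```text
time: 14.98
eef_pos: [0.5605, -0.2431, 0.1721]
tcp_rot: [0.708, 0.707, -0.0, -0.002]
contact_force: [-0.0, 0.9, -3.6]
opening: 0.383
finger_force: 40.7
```

Call:
drive_tool(
  moves=[
    [[0, 0, 0], [-0.021, 0.008, 0], 0.025],
    [[0, 0, 0], [0, 0, 0], 0.025],
    [[0, 0, 0], [0, 0, 0], 0.025],
  ],
)

```text
time: 15.35
eef_pos: [0.5682, -0.2619, 0.1726]
tcp_rot: [0.707, 0.707, -0.0, -0.002]
contact_force: [0.6, -0.4, -3.2]
opening: 0.387
finger_force: 40.7
```

Call:
drive_tool(
  moves=[
    [[0, 0, 0], [-0.001, 0.002, 0.03], 0.025],
    [[0, 0, 0], [0, 0, 0.04], 0.025],
    [[0, 0, 0], [0, 0, 0.02], 0.025],
    [[0, 0, 0], [0, 0, 0.008], 0.025],
    [[0, 0, 0], [0, 0, 0.004], 0.025],
  ],
)

```text
time: 15.98
eef_pos: [0.5719, -0.2642, 0.0728]
tcp_rot: [0.707, 0.707, 0.0, 0.001]
contact_force: [-0.0, -0.5, -3.1]
opening: 0.387
finger_force: 40.7
```

Call:
drive_tool(
  moves=[
    [[0, 0, 0], [0, 0, 0.002], 0.025],
    [[0, 0, 0], [0, 0, 0.001], 0.025],
    [[0, 0, 0], [0, 0, 0], 0.025],
  ],
)

```text
time: 16.35
eef_pos: [0.5716, -0.2644, 0.0697]
tcp_rot: [0.707, 0.707, 0.0, 0.0]
contact_force: [-0.6, 0.3, -3.3]
opening: 0.383
finger_force: 40.7
```

Call:
drive_tool(
  moves=[
    [[0, 0, 0], [0, 0, 0.001], 0.025],
    [[0, 0, 0], [0, 0, 0.001], 0.025],
    [[0, 0, 0], [0, 0, 0.001], 0.025],
    [[0, 0, 0], [0, 0, 0], 0.025],
  ],
)

```text
time: 16.85
eef_pos: [0.5713, -0.2642, 0.0659]
tcp_rot: [0.707, 0.707, -0.0, -0.0]
contact_force: [-0.9, -0.3, -4.1]
opening: 0.389
finger_force: 40.7
```

Call:
drive_tool(
  moves=[
    [[0, 0, 0], [0, 0, 0.001], 0.025],
    [[0, 0, 0], [0, 0, 0], 0.025],
  ],
)

```text
time: 17.1
eef_pos: [0.5715, -0.2643, 0.0657]
tcp_rot: [0.707, 0.707, -0.0, 0.0]
contact_force: [-1.2, -0.6, 0.6]
opening: 0.388
finger_force: 41.1
```

Call:
drive_tool(
  moves=[
    [[0, 0, 0], [0, 0, 0], 0.036],
    [[0, 0, 0], [0, 0, 0], 0.044],
    [[0, 0, 0], [0, 0, 0], 0.055],
    [[0, 0, 0], [0, 0, 0], 0.06],
    [[0, 0, 0], [0, 0, -0.02], 0.06],
  ],
)

```text
time: 17.73
eef_pos: [0.57, -0.2633, 0.0837]
tcp_rot: [0.707, 0.707, -0.0, -0.002]
contact_force: [0.4, -0.0, 0.1]
opening: 0.701
finger_force: 0.0
```

Call:
drive_tool(
  moves=[
    [[0, 0, 0], [0, 0, -0.04], 0.06],
    [[0, 0, 0], [0, 0, -0.04], 0.085],
    [[0, 0, 0], [0.03, 0, -0.01], 0.085],
    [[0, 0, 0], [0.05, -0.003, 0], 0.085],
    [[0, 0, 0], [0.05, -0.003, 0], 0.085],
  ],
)

```text
time: 18.35
eef_pos: [0.5659, -0.1333, 0.1772]
tcp_rot: [0.708, 0.706, 0.001, 0.001]
contact_force: [0.3, 0.5, -0.6]
opening: 0.998
finger_force: 0.0
```

Call:
drive_tool(
  moves=[
    [[0, 0, 0], [0.05, -0.003, 0], 0.085],
    [[0, 0, 0], [0.05, -0.003, 0], 0.085],
    [[0, 0, 0], [0.05, -0.002, 0], 0.085],
    [[0, 0, 0], [0.05, -0.002, 0], 0.085],
    [[0, 0, 0], [0.05, 0, 0], 0.085],
  ],
)

```text
time: 18.98
eef_pos: [0.556, 0.1175, 0.177]
tcp_rot: [0.707, 0.707, 0.001, 0.001]
contact_force: [0.4, 0.5, 0.4]
opening: 0.996
finger_force: 0.0
```

Call:
drive_tool(
  moves=[
    [[0, 0, 0], [0.05, 0, 0], 0.085],
    [[0, 0, 0], [0.021, 0, 0], 0.085],
    [[0, 0, 0], [0, 0, 0], 0.085],
    [[0, 0, 0], [0, 0, 0], 0.085],
  ],
)

```text
time: 19.48
eef_pos: [0.556, 0.1857, 0.1754]
tcp_rot: [0.708, 0.706, -0.0, 0.0]
contact_force: [0.1, 0.2, 0.2]
opening: 0.995
finger_force: 0.0
```

Run:
```python
from h import *
c=snap('wrist','w6');t=snap('top','t6');s=ctrl.get_state();p=s['eef_pos'];print(s['time'],p,s['tcp_rot'],s['qpos'])
K=np.array([[c['fx'],0,c['cx']],[0,c['fy'],c['cy']],[0,0,1.]])
print(cv2.projectPoints(np.array([[.5548,.1865,.1],[p[0],p[1],.1]]),cv2.Rodrigues(c['R'])[0],np.array(c['t']),K,np.array(c['dist']))[0][:,0].round(0).tolist())
im=np.hstack([cv2.resize(c['image'][100:340,160:400],(400,400)),cv2.resize(t['image'][200:290,350:440],(400,400))])
cv2.imwrite('pics/c6.png',im[:,:,::-1])
```

```text
19.575 [0.55603629 0.18536007 0.17512365] [ 7.08129585e-01  7.06082469e-01 -1.50901101e-04  1.20096175e-04] [ 1.48930970e-01  1.33425009e-01  1.84069223e+00 -4.04865684e-04
  1.16757593e+00  1.51984911e-01]
[[272.0, 217.0], [274.0, 218.0]]
```

View pics/c6.png

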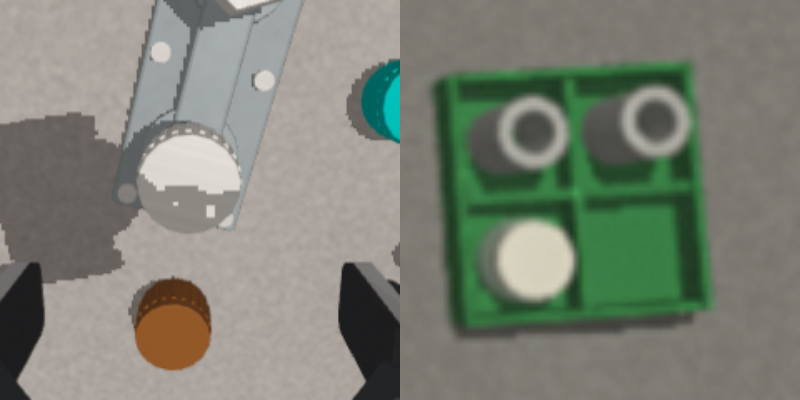

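Both sleeves stand in their cells. The cap top is centred at crop (189,184), which is full-image (273.4,210.4).

Run:
```python
from h import *
c=load('w6');f=lambda u,v:(160+u*.6,100+v*.6)
for q in[(189,184),(189,135),(189,233),(138,184),(241,184)]: print(at(c,*f(*q),.1))
g=c['image'].astype(int)
for u in(273,): print([(v,g[v,u].tolist()) for v in range(168,190,2)])
```

```text
[0.5556 0.1916 0.1   ]
[0.5557 0.2152 0.1   ]
[0.5555 0.1668 0.1   ]
[0.5313 0.1917 0.1   ]
[0.5804 0.1916 0.1   ]
[(168, [162, 167, 168]), (170, [161, 166, 167]), (172, [123, 127, 128]), (174, [132, 129, 124]), (176, [135, 131, 126]), (178, [216, 210, 204]), (180, [145, 142, 136]), (182, [227, 223, 217]), (184, [225, 221, 215]), (186, [226, 221, 215]), (188, [223, 219, 212])]
```

Call:
drive_tool(
  moves=[
    [[0, 0, 0], [0.0025, 0, 0.04], 0.085],
    [[0, 0, 0], [0, 0, 0.04], 0.085],
    [[0, 0, 0], [0, 0, 0.012], 0.085],
    [[0, 0, 0], [0, 0, 0], 0.085],
    [[0, 0, 0], [0, 0, 0], 0.068],
  ],
  grip_force=25,
)

```text
time: 20.2
eef_pos: [0.5573, 0.1893, 0.0851]
tcp_rot: [0.708, 0.707, 0.001, 0.001]
contact_force: [-0.7, -0.0, 0.7]
opening: 0.814
finger_force: 0.0
```

Call:
drive_tool(
  moves=[
    [[0, 0, 0], [0, 0, 0], 0.06],
    [[0, 0, 0], [0, 0, 0], 0.056],
    [[0, 0, 0], [0, 0, 0], 0.053],
    [[0, 0, 0], [0, 0, 0], 0.05],
    [[0, 0, 0], [0, 0, 0], 0.046],
  ],
)

```text
time: 20.82
eef_pos: [0.5552, 0.1894, 0.0835]
tcp_rot: [0.707, 0.707, -0.001, -0.001]
contact_force: [-3.5, -0.7, 5.8]
opening: 0.561
finger_force: 25.0
```

Run:
```python
from h import *
s=ctrl.get_state();print({k:np.round(s[k],3) for k in('time','eef_pos','opening','finger_force','contact_force','wrist_torque','qpos')})
```

```text
{'time': np.float64(20.825), 'eef_pos': array([0.555, 0.189, 0.084]), 'opening': np.float64(0.561), 'finger_force': np.float64(25.012), 'contact_force': array([-3.54 , -0.674,  5.802]), 'wrist_torque': array([ 0.003,  0.76 , -0.015]), 'qpos': array([0.156, 0.245, 1.896, 0.   , 1.003, 0.157])}
```

Call:
drive_tool(
  moves=[
    [[0, 0, 0], [0, -0.0015, 0], 0.045],
    [[0, 0, 0], [0, 0, 0], 0.045],
    [[0, 0, -0.05], [0, 0, 0], 0.045],
    [[0, 0, -0.07], [0, 0, 0], 0.045],
    [[0, 0, 0], [0, 0, 0], 0.045],
  ],
  grip_force=40,
)

```text
time: 21.45
eef_pos: [0.555, 0.1897, 0.0837]
tcp_rot: [0.664, 0.748, 0.001, 0.0]
contact_force: [-1.2, 1.3, 5.8]
opening: 0.549
finger_force: 40.7
```

```bash
cat > st.py <<'E'
from h import *
s=ctrl.get_state();print({k:np.round(s[k],3).tolist() for k in('time','eef_pos','tcp_rot','opening','finger_force','contact_force','wrist_torque','qpos')})
q=s['tcp_rot'];print('psi',2*np.arctan2(q[1],q[0]))
E
python3 st.py
```

```text
{'time': 21.45, 'eef_pos': [0.555, 0.19, 0.084], 'tcp_rot': [0.664, 0.748, 0.001, 0.0], 'opening': 0.549, 'finger_force': 40.673, 'contact_force': [-1.171, 1.349, 5.801], 'wrist_torque': [0.145, 0.252, 0.006], 'qpos': [0.156, 0.242, 1.898, 0.001, 1.0, 0.038]}
psi 1.6890017963525878
```

Call:
drive_tool(
  moves=[
    [[0, 0, -0.1], [0, 0, -0.0003], 0.045],
    [[0, 0, -0.1], [0, 0, -0.0003], 0.045],
    [[0, 0, -0.1], [0, 0, -0.0003], 0.045],
  ],
)

```text
time: 21.82
eef_pos: [0.5549, 0.1894, 0.0843]
tcp_rot: [0.544, 0.839, 0.001, 0.001]
contact_force: [-0.2, 0.1, 4.4]
opening: 0.547
finger_force: 40.5
```

```bash
python3 st.py
```

```text
{'time': 21.825, 'eef_pos': [0.555, 0.189, 0.084], 'tcp_rot': [0.544, 0.839, 0.001, 0.001], 'opening': 0.547, 'finger_force': 40.501, 'contact_force': [-0.216, 0.141, 4.429], 'wrist_torque': [0.026, 0.117, -0.098], 'qpos': [0.156, 0.241, 1.898, 0.0, 1.001, -0.265]}
psi 1.9913974087611805
```

Torque is only 0.1 N m while turning counter-clockwise, so this is a right-hand thread and it is loosening. I'll continue.

Call:
drive_tool(
  moves=[
    [[0, 0, -0.13], [0, 0, -0.0004], 0.045],
    [[0, 0, -0.13], [0, 0, -0.0004], 0.045],
    [[0, 0, -0.13], [0, 0, -0.0004], 0.045],
    [[0, 0, -0.13], [0, 0, -0.0004], 0.045],
    [[0, 0, -0.13], [0, 0, -0.0004], 0.045],
  ],
)

```text
time: 22.45
eef_pos: [0.5547, 0.1895, 0.0852]
tcp_rot: [0.247, 0.969, 0.001, 0.001]
contact_force: [1.4, 1.2, -2.0]
opening: 0.549
finger_force: 41.2
```

```bash
python3 st.py
```

```text
{'time': 22.45, 'eef_pos': [0.555, 0.19, 0.085], 'tcp_rot': [0.247, 0.969, 0.001, 0.001], 'opening': 0.549, 'finger_force': 41.165, 'contact_force': [1.435, 1.166, -1.979], 'wrist_torque': [0.276, -0.274, -0.041], 'qpos': [0.156, 0.24, 1.898, 0.001, 1.002, -0.916]}
psi 2.6423194244831962
```

Call:
drive_tool(
  moves=[
    [[0, 0, -0.1], [0, 0, -0.0003], 0.045],
    [[0, 0, -0.1], [0, 0, -0.0003], 0.045],
    [[0, 0, 0], [0, 0, 0], 0.045],
  ],
)

```text
time: 22.82
eef_pos: [0.5543, 0.1894, 0.0855]
tcp_rot: [0.151, 0.988, 0.0, 0.0]
contact_force: [1.5, 1.4, -3.3]
opening: 0.549
finger_force: 41.3
```

```bash
python3 st.py
```

```text
{'time': 22.825, 'eef_pos': [0.554, 0.189, 0.085], 'tcp_rot': [0.151, 0.988, 0.0, 0.0], 'opening': 0.549, 'finger_force': 41.31, 'contact_force': [1.535, 1.418, -3.268], 'wrist_torque': [0.242, -0.412, 0.006], 'qpos': [0.156, 0.239, 1.898, 0.0, 1.004, -1.111]}
psi 2.837662739273782
```

Call:
drive_tool(
  moves=[
    [[0, 0, 0], [0, 0, -0.001], 0.045],
    [[0, 0, 0], [0, 0, -0.001], 0.045],
    [[0, 0, 0], [0, 0, 0], 0.045],
  ],
)

```text
time: 23.2
eef_pos: [0.5542, 0.1893, 0.0882]
tcp_rot: [0.151, 0.989, 0.0, -0.0]
contact_force: [1.9, 0.6, -4.1]
opening: 0.548
finger_force: 41.7
```

Call:
drive_tool(
  moves=[
    [[0, 0, 0], [0, 0, -0.002], 0.045],
    [[0, 0, 0], [0, 0, -0.002], 0.045],
    [[0, 0, 0], [0, 0, 0], 0.045],
  ],
)

```text
time: 23.58
eef_pos: [0.5543, 0.1893, 0.093]
tcp_rot: [0.15, 0.989, -0.0, -0.0]
contact_force: [1.8, 1.2, -2.2]
opening: 0.547
finger_force: 42.0
```

Free. Lifting straight up.

Call:
drive_tool(
  moves=[
    [[0, 0, 0], [0, 0, -0.008], 0.045],
    [[0, 0, 0], [0, 0, -0.015], 0.045],
    [[0, 0, 0], [0, 0, -0.02], 0.045],
    [[0, 0, 0], [0, 0, -0.02], 0.045],
    [[0, 0, 0], [0, 0, -0.02], 0.045],
  ],
)

```text
time: 24.2
eef_pos: [0.5545, 0.1893, 0.1778]
tcp_rot: [0.15, 0.989, 0.0, 0.001]
contact_force: [-0.6, -0.2, -0.9]
opening: 0.543
finger_force: 42.4
```

Call:
drive_tool(
  moves=[
    [[0, 0, 0], [0, 0, -0.012], 0.045],
    [[0, 0, 0], [0, 0, 0], 0.045],
    [[0, 0, 0], [0, 0, 0], 0.045],
    [[0, 0, 0], [0, 0, 0], 0.045],
  ],
)

```text
time: 24.7
eef_pos: [0.5536, 0.1892, 0.1863]
tcp_rot: [0.15, 0.989, -0.0, -0.001]
contact_force: [0.9, 0.4, -1.3]
opening: 0.549
finger_force: 42.4
```

```bash
python3 st.py
python3 - <<'E'
from h import *
d=snap('side','s7');t=snap('top','t7')
im=np.hstack([cv2.resize(d['image'][100:380,130:410],(400,400)),cv2.resize(t['image'][130:330,240:440],(400,400))])
cv2.imwrite('pics/c7.png',im[:,:,::-1])
E
```

```text
{'time': 24.7, 'eef_pos': [0.554, 0.189, 0.186], 'tcp_rot': [0.15, 0.989, -0.0, -0.001], 'opening': 0.549, 'finger_force': 42.358, 'contact_force': [0.864, 0.403, -1.288], 'wrist_torque': [-0.048, 0.02, -0.039], 'qpos': [0.156, 0.121, 1.833, 0.0, 1.19, -1.113]}
psi 2.839767150837802
```

I've used my 10 views, so I'll check the lift by pixel values before handing in. The -1.3 N load already matches the cap's weight.

Run:
```python
from h import *
a=load('side0');b=load('s7');K=np.array([[b['fx'],0,b['cx']],[0,b['fy'],b['cy']],[0,0,1.]])
for z in(.07,.1,.165,.175,.185,.2):
    u,v=cv2.projectPoints(np.array([[.5545,.188+.0,z]]),cv2.Rodrigues(b['R'])[0],np.array(b['t']),K,np.array(b['dist']))[0][0,0].round().astype(int)
    print(z,u,v,[c['image'][v-2:v+3,u-2:u+3].mean((0,1)).round().tolist() for c in(a,b)])
    if z==.1: print([b['image'][v,x].tolist() for x in range(u-24,u+25,6)])
```

```text
0.07 247 278 [[103.0, 101.0, 92.0], [96.0, 93.0, 86.0]]
0.1 246 265 [[188.0, 184.0, 171.0], [122.0, 117.0, 109.0]]
[[141, 134, 124], [148, 140, 130], [144, 138, 127], [152, 145, 135], [108, 104, 97], [139, 131, 122], [144, 137, 127], [146, 137, 127], [147, 140, 130]]
0.165 244 234 [[123.0, 116.0, 107.0], [106.0, 104.0, 96.0]]
0.175 244 228 [[125.0, 118.0, 109.0], [107.0, 104.0, 96.0]]
0.185 244 223 [[125.0, 119.0, 110.0], [105.0, 103.0, 95.0]]
0.2 243 215 [[128.0, 121.0, 112.0], [100.0, 98.0, 91.0]]
```

The cap's bright top is gone from its seat, and a cap-coloured body now shows at the lifted position.

```bash
python3 -c "
from plant import ctrl
print(ctrl.sign_off())"
```

```text
the job is handed in; nothing more can be done
None
```

I handed the job in at about 25 s: both sleeves stand upright in separate empty crate cells, and the round cap, which loosened counter-clockwise (right-hand thread), is held level about 100 mm above its seat; on the first try at one sleeve a finger went into its bore, but it backed out with the sleeve still standing.

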